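Feed the sample cassette through the intake flap

ROBOT

A 6-joint arm with a two-finger parallel gripper is mounted at the origin on the work surface. World frame = base frame: x ahead of the robot, y to its left, z up, the work surface at z = 0. Lengths are in mm, angles in rad, forces in N, time in s.
With the tool pointing down it reaches from about 350 to 875 mm from the base axis. Payload 4.2 kg.
Tool frame: the origin (TCP) lies midway between the tips of the shut fingers; the grasp point (between the pads) lies 19 mm behind it (arm.grip_depth is the distance from the TCP to the grasp point, in mm); z points along the fingers, x is the direction in which the jaws open and shut, and the axes are right-handed (so a half turn about z gives the same grasp; the last joint's range is limited). The gripper opens to 85 mm and grips with 20 to 120 N. Pads are 22 mm wide; open, the fingers measure 114 mm over their backs; the gripper's body (76 mm by 85 mm) begins 54 mm behind the grasp point. The pads swing forward as they close: fully open they stand 13 mm farther back than shut.
Start: joints at [1.496, 0.385, 0.008, 0, -1.194, -0.259], TCP at [204.74, 590.492, 231.312] pointing down, gripper open.
Joint ranges: [-3.14, 3.14], [-1.21, 2.06], [-1.07, 1.41], [-3.16, 2.05], [-2.99, -0.16], [-3.1, 3.1]. Speed limits (rad/s): [2.79, 2.79, 3.14, 3.14, 3.14, 3.14].

INTERFACE

Orientations are given as a unit quaternion [x, y, z, w].
In Python, from bench import arm, eyes, find_in, silhouettes gives the robot as it stands. The module is installed in compiled form; this text tells all that it offers.
- The arm moves only by the tool play_rows, never from a script. Its arguments are lists of equal length, an entry for each row: "offset": the shift along the world's x, y, z in mm, a list of three; "turn": the turn about the world's z in rad. In form: {"offset": [[x, y, z], ...], "turn": [turn, ...]}. A call has 1 to 12 rows; each row shifts and turns the pose as measured when the row begins; what a row does not reach is not made up. A row lasts 1/10 s, in which the tool goes at most 50 mm and 8.59 degrees, less where a joint would pass 70% of its speed; a pose out of reach is approached as far as the arm can. A call is refused whole if a number of a shift passes 50 or a number of a turn 0.15, either way. A call with a gripper value outside its range is refused whole. "grip" is the gripper's target within -1 to 1 (fully open at 1, half-way at 0, shut at -1), set as the call begins (left out, the last holds). The fingers move at their own pace and stop on an object; the grip force is fixed at half the most. Time passes only in rows, so rows that do not move let the fingers close. It gives the time, the measured TCP pose, the force and the opening at its end, in the units of the state.
- arm.read_state(): the state, without advancing time (a new reading comes with each control period).
- eyes.get_image(name): name is "scene" or "top" or "wrist"; returns (picture, depth): 420x560x3 uint8, red, green, blue; 420x560 float32, mm along the optical axis (not along the pixel's ray), 0 where there is no reading.
- eyes.camera_params(name): a dict with "camera_matrix" (3x3 intrinsics, pixels), "dist" ([k1, k2, p1, p2, k3] as OpenCV has them; the pictures are not rectified), "camera_from_world" (4x4, takes a point from world to camera coordinates). Camera axes: x right, y down, z forward; pixel columns grow to the right and rows downward; lengths in mm; the calibration is good to about 2 mm. A picture is of the moment at which its call begins: read the wrist's pose just before it. camera_params takes no time and is no camera call; for the wrist camera it gives the pose at the moment of the call.
- arm.job_done(): hands the job in, once; it reports no verdict.
Trained networks look in the newest picture that a camera, given by its name, has taken for a name from the list of things; names that differ only in an ending like _2 or _b are one class to them, and where a whole thing is asked for, a point or a joint stands for the part that bears it (a point fixed in the world has none). Each returns a list of dicts, best first, with "score" (0 to 1); they miss things now and then, are a little off and sometimes report something else, mostly with a low value. They report only what shows in the picture. A call takes as long as a camera call. They do not tell look-alikes from the thing itself.
- find_in(camera, query): "bbox" ([centre column, centre row, width, height] in pixels, round what is visible of it).
- silhouettes(camera, query): "mask" (420x560 bool, what is visible of it) and "bbox" ([centre column, centre row, width, height] in pixels, round what is visible of it).
The state is a dict: "clock": time; "joints": joint angles; "joint_vel": joint speeds; "joint_efforts": joint torques, N m; "position": TCP position; "ee_rot": TCP orientation; "contact_force": force on the tool from outside, world axes, zero at the start; "wrist_torque": the same for the moment, N m; "gripper_width": finger opening in mm.
Only numpy, scipy, OpenCV 4.12 (cv2) and the standard library are available. Lean on these libraries where they do the work, as an engineer would, in place of code of your own. Each camera call takes 0.05 s, during which the arm holds its last target. There are 200 camera calls.

TASK

With the fingertips, push the blue sample cassette along its lane against the hanging yellow flap so that it swings the flap open, goes through and slides down the chute into the catch tray; then draw the fingers back so that the flap falls shut behind it. Only push it: do not pick it up. Leave the orange cassette standing in its lane and do not disturb the other things on the bench.

Things in the scene. Friction and masses are not known exactly. Their poses are not given: they have to be found in the camera images.
- intake: sample intake, fixed to the table: white base, aluminium deck with two parallel lanes, a flap across each, then a steel chute and catch tray. Origin on the table (z = 0), midway between the lanes, straight below the flap hinges. +x: the way a cassette travels; +y: left seen that way; z up. Deck top 90 mm above the table, from x = -180 to +6 mm; lane centres at y = +45 and -45 mm
- blue_mid (a point): BLUE sample cassette: closed plastic box 70 mm long (own x, along the lane) x 60 mm wide x 30 mm tall, 0.08 to 0.17 kg, black band, white paper square on top. Point: its centre, 15 mm above its underside. Starts loose in either lane, a few mm off centre, nearly square to it, its front end 20 to 75 mm before the flap
- orange_mid (a point): ORANGE sample cassette: closed plastic box 70 mm long (own x, along the lane) x 60 mm wide x 30 mm tall, 0.12 kg, black band, white paper square on top. Point: its centre, 15 mm above its underside. Starts loose in either lane, a few mm off centre, nearly square to it, its front end 20 to 75 mm before the flap
- lane_l (a point): point on the deck surface on the centre line of the left lane (y = +45 mm of the intake), 80 mm before the flap. The lane is 74 mm wide between grey guide walls 18 mm tall, which run from x = -178 to -3 mm
- lane_r (a point): the same point of the right lane (own y = -45 mm of the intake)
- flap_l (a joint): angle of the left lane's yellow flap (68 wide, 48 tall, 3 mm thick, 0.05 kg), hanging freely from a hinge 143 mm above the table, its lower edge 5 mm over the deck; 0 = hanging shut, grows as the lower edge swings to +x of the intake, at most 1.7 rad; cannot swing to -x, falls shut by its own weight
- flap_r (a joint): the same for the right lane's flap
- reagent: amber reagent bottle with white cap, 60 mm across, 130 mm tall, loose bystander; origin at the centre of its underside
- beaker: glass beaker, 70 mm across, 85 mm tall, loose bystander; origin at the centre of its underside
- tipbox: blue pipette-tip box with clear lid, 120 x 80 x 65 mm, loose bystander; origin at the centre of its underside
- tuberack: green tube rack with capped tubes, 60 x 140 x 82 mm, loose bystander; origin at the centre of its underside
- jar: closed jar, 64 mm across, 70 mm tall, loose bystander; origin at the centre of its underside
- marker: white and red marker lying on the table, 135 x 14 x 14 mm, loose bystander; origin at the centre of its underside
- blue: the blue cassette itself; origin at the centre of its underside, x along its 70 mm length
- crossbar (a point): middle of the top of the blue crossbar over both flaps, the intake's highest part, 157 mm above the table; the bar spans x = -6 to +6 mm of the intake, its underside is 148 mm above the table. White uprights of the same depth carry it beside each lane
- sill (a point): middle of the deck's end edge (the sill), 6 mm past the flaps, 90 mm above the table. A cassette pushed until its middle is past the sill tips over and slides down by itself; its rear end is then about 30 mm before the flap plane, so the pushing finger need not pass under the crossbar
- tray_floor (a point): middle of the catch tray's floor, 25 mm above the table, 198 mm past the flaps. The low-friction chute drops to it from the sill at 25 degrees; floor from x = 145 to 250 mm of the intake, end wall 65 mm tall, side and middle walls as for the lanes
There are look-alikes about, which are no part of the job. Leave any turquoise look-alike of the blue alone.

How it is judged (in metres and radians):
On the way, in this order (a step that is already met when the one before it is completed fails the run):
1. the flap of the blue cassette's lane is pushed open (more than 0.4 rad) with the cassette in that lane (((y of blue_mid in the frame of intake above 0 m and value of joint flap_l above 0.4 rad) or (y of blue_mid in the frame of intake below 0 m and value of joint flap_r above 0.4 rad))), for 0.05 s.
2. the blue cassette is through the flap and down the chute (x of blue_mid in the frame of intake above 0.11 m and z of blue_mid in the frame of intake below 0.075 m), for 0.1 s.
At the end, for the whole second after the job is handed in: The blue cassette's centre lies 130 to 260 mm past the flaps between the tray's side walls and 30 to 65 mm above the table (on the tray floor or the foot of the chute), at rest; both flaps hang shut (within 0.08 rad); the orange cassette is within 15 mm of where it stood (x of blue_mid in the frame of intake between 0.13 and 0.26 m and y of blue_mid in the frame of intake between -0.085 and 0.085 m and z of blue_mid in the frame of intake between 0.03 and 0.065 m and linear speed of blue below 0.02 m/s and value of joint each of flap_l, flap_r below 0.08 rad and distance of orange_mid from where it was at the start of the episode below 0.015 m); the robot touches nothing.
It fails at once if the blue cassette is lifted more than 20 mm off the deck's level (z of blue_mid in the frame of intake above 0.125 m).
It fails at once if the orange cassette is moved more than 15 mm (distance of orange_mid from where it was at the start of the episode above 0.015 m).
It fails at once if another thing on the bench is moved more than 30 mm (distance of any of reagent, beaker, tipbox, tuberack, jar, marker from where it was at the start of the episode above 0.03 m).
It also fails if it takes over 35 s, if anything falls off the work surface, if the arm or the gripper's body presses on something with over 40 N, if the wrist force passes 120 N, or if a joint passes its speed limit or range.

## Working session

There is one attempt and no reset: what is moved stays moved. The work goes in short steps, Python scripts to look and compute and a tool call to move; the robot and the scene stay as the last step left them, time stands still between calls to the robot, and variables do not carry over. Pictures are saved under pics/ and viewed, on a budget of 10 in all, crops included, one or two more only if the job needs it, and the job is handed in when it is done.

Besides the shell and the picture viewer there is one more tool, called after "Request:" by a JSON object that holds its "name" and its "arguments", one argument or row to a line. play_rows: Moves the arm, as the interface text tells. Its arguments: {"type":"object","properties":{"offset":{"type":"array","items":{"type":"array","items":{"type":"number"}}},"turn":{"type":"array","items":{"type":"number"}},"grip":{"type":"number"}},"required":["offset","turn"]}

```bash
mkdir -p pics
cat > h.py <<'E'
import numpy as np, cv2
from bench import arm, eyes, find_in, silhouettes
def save(n,im,f): cv2.imwrite('pics/'+f,cv2.cvtColor(im,cv2.COLOR_RGB2BGR))
def world(name,uv,d=None,z=None,p=None):
    p=p or eyes.camera_params(name); K=np.array(p['camera_matrix']);D=np.array(p['dist']);T=np.linalg.inv(np.array(p['camera_from_world']))
    r=cv2.undistortPoints(np.array(uv,float).reshape(-1,1,2),K,D).reshape(-1,2)
    r=np.c_[r,np.ones(len(r))]
    if z is None: return (r*np.array(d).reshape(-1,1))@T[:3,:3].T+T[:3,3]
    w=r@T[:3,:3].T; return T[:3,3]+w*((z-T[2,3])/w[:,2])[:,None]
E
python3 - <<'E'
from h import *
s=arm.read_state();print(s['clock'],s['position'],s['ee_rot'],s['gripper_width'])
a,da=eyes.get_image('scene');b,db=eyes.get_image('top')
save('',a,'s1.png');save('',b,'t1.png');np.savez('d1.npz',a=a,b=b,da=da,db=db)
for q in ['blue','orange_mid','intake','flap_l','flap_r']:
  for c in ['top']:
    for r in find_in(c,q)[:4]: print(q,c,round(r['score'],2),np.round(r['bbox']))
E
```

```text
0.0 [204.55927228 589.95096997 230.19855867] [-5.79737139e-01  8.14802812e-01 -6.71489257e-04 -8.81099462e-04] 84.91359633113407
blue top 0.8 [348. 178.  34.  34.]
blue top 0.71 [332. 219.  31.  25.]
orange_mid top 0.88 [334. 254.  30.  28.]
intake top 0.61 [292. 238. 171.  81.]
```

View pics/s1.png

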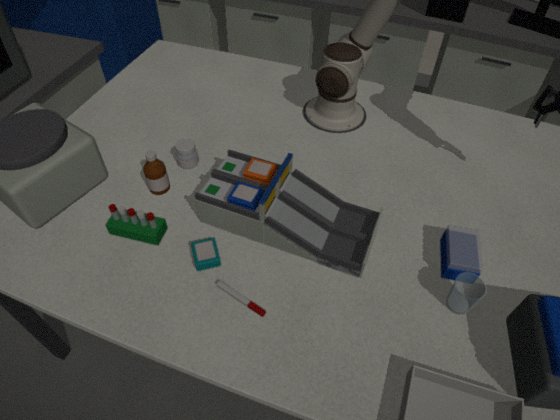

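View pics/t1.png

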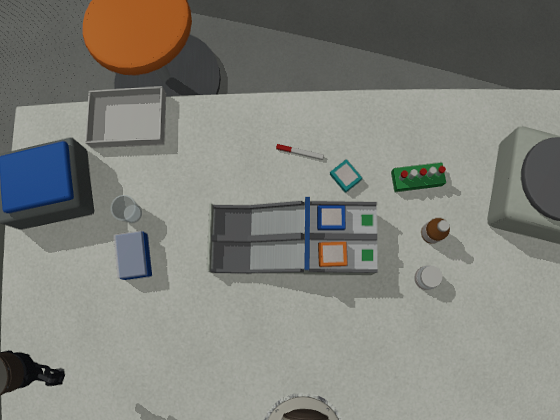

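The scene and top views agree. Top view candidates for blue: (332,218), a blue cassette in the far lane, and (346,176), a turquoise-rimmed box on the table (the look-alike). The one in the lane fits the description. Travel is towards image left (about world +y). I'll confirm with a crop and measure.

Run:
```python
from h import *
d=np.load('d1.npz');b=d['b'];db=d['db'];p=eyes.camera_params('top')
c=cv2.resize(b[160:290,195:405],None,fx=3.8,fy=3.8,interpolation=cv2.INTER_CUBIC);save('',c,'c1.png')
hsv=cv2.cvtColor(b,cv2.COLOR_RGB2HSV)
def comp(lo,hi,box):
    m=cv2.inRange(hsv,np.array(lo),np.array(hi));k=np.zeros_like(m);x0,y0,x1,y1=box;k[y0:y1,x0:x1]=m[y0:y1,x0:x1];return k
for n,lo,hi,box,z in [('blue',(105,120,40),(125,255,255),(312,200,352,236),120),('orange',(5,120,80),(20,255,255),(312,236,352,272),120),('bar',(105,120,40),(125,255,255),(302,190,312,280),157)]:
    m=comp(lo,hi,box);ys,xs=np.nonzero(m);r=cv2.minAreaRect(np.c_[xs,ys].astype(np.float32));bp=cv2.boxPoints(r)
    print(n,len(xs),np.round(r[0],1),np.round(r[1],1));w=world('top',np.r_[[r[0]],bp],z=z,p=p);print(np.round(w,1)[:,:2].tolist(), 'depth z',np.median(world('top',np.c_[xs,ys],d=db[ys,xs],p=p)[:,2]))
    w=world('top',np.c_[xs,ys],d=db[ys,xs],p=p);print(np.round(np.percentile(w,[1,50,99],axis=0),0).tolist())
```

```text
blue 322 [330.5 217. ] [24. 27.]
[[555.0, -83.6], [586.8, -51.0], [584.7, -119.1], [523.5, -116.0], [525.7, -48.6]] depth z 118.68471104909372
[[525.0, -119.0, 93.0], [551.0, -81.0, 119.0], [592.0, -49.0, 125.0]]
orange 318 [332. 254.] [24. 28.]
[[461.9, -83.3], [493.0, -49.8], [490.7, -119.5], [431.0, -116.6], [433.3, -47.5]] depth z 118.57693325914602
[[434.0, -119.0, 89.0], [461.0, -84.0, 119.0], [496.0, -51.0, 124.0]]
bar 335 [307. 233.] [72.  4.]
[[510.8, -22.2], [600.1, -20.5], [599.8, -30.3], [423.5, -23.9], [423.8, -14.4]] depth z 156.06886900028235
[[424.0, -30.0, 150.0], [518.0, -22.0, 156.0], [600.0, -14.0, 163.0]]
```

View pics/c1.png

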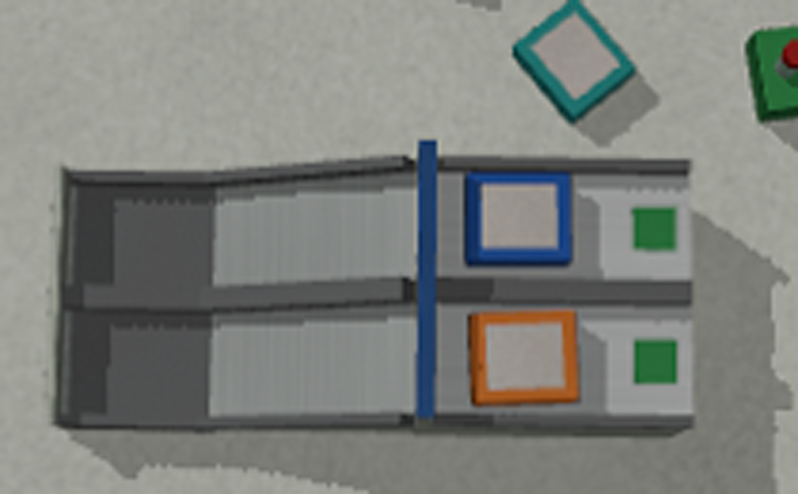

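Blue cassette confirmed at crop (518,218), top view (330,217): world centre about (555,-84). Orange is in the near lane at (462,-83). Bar midpoint is about (512,-22), and travel direction is about (0.035, 1). Now moving behind blue.

Request:
{"name": "play_rows", "arguments": {
  "offset": [
    [20,-44,2],
    [20,-44,2],
    [20,-44,2],
    [20,-44,2],
    [20,-44,2],
    [20,-44,2],
    [20,-44,2],
    [20,-44,2],
    [20,-44,2],
    [20,-44,2],
    [20,-44,2],
    [20,-44,2]
  ],
  "turn": [-0.1,-0.1,-0.1,-0.1,-0.1,-0.1,-0.1,-0.1,-0.1,-0.1,-0.1,-0.1],
  "grip": -1
}}

```text
clock: 1.55
position: [446.2, 48.0, 256.0]
ee_rot: [-0.0, 1.0, 0.001, 0.003]
contact_force: [1.6, 1.1, -0.3]
gripper_width: -0.1
```

Request:
{"name": "play_rows", "arguments": {
  "offset": [
    [21,-40,0],
    [21,-40,0],
    [21,-40,0],
    [21,-40,0],
    [20,-38,0],
    [0,0,0]
  ],
  "turn": [-0.035,0,0,0,0,0]
}}

```text
clock: 2.15
position: [554.5, -164.3, 257.0]
ee_rot: [0.022, 1.0, 0.001, 0.005]
contact_force: [-0.3, 1.0, -0.2]
gripper_width: 0.4
```

Run:
```python
from h import *
p=eyes.camera_params('wrist');a,d=eyes.get_image('wrist');save('',a,'w1.png')
hsv=cv2.cvtColor(a,cv2.COLOR_RGB2HSV)
m=cv2.inRange(hsv,np.array((105,120,40)),np.array((125,255,255)))
ys,xs=np.nonzero((m>0)&(d>0));w=world('wrist',np.c_[xs,ys],d=d[ys,xs],p=p)
k=(abs(w[:,2]-120)<6)&(abs(w[:,0]-555)<45)&(w[:,1]<-36)
r=cv2.minAreaRect(w[k][:,:2].astype(np.float32));print(k.sum(),r,cv2.boxPoints(r).round(1).tolist())
```

```text
914 ((555.8380737304688, -96.91874694824219), (51.64057922363281, 58.22187423706055), 88.10467529296875) [[525.9000244140625, -121.80000305175781], [584.0999755859375, -123.69999694824219], [585.7999877929688, -72.0999984741211], [527.5999755859375, -70.0999984741211]]
```

View pics/w1.png

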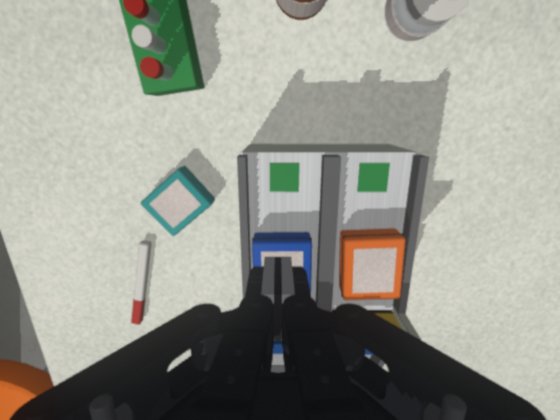

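The wrist view shows the shut fingers above blue's lane. Blue's rear edge is at row 235, columns 253-312, which gives world y about -122 and x 526-585. The deck behind it is clear, so I'll descend.

Request:
{"name": "play_rows", "arguments": {
  "offset": [
    [0,0,-35],
    [0,0,-35],
    [0,0,-35],
    [0,0,-25],
    [0,0,-10],
    [0,0,0]
  ],
  "turn": [0,0,0,0,0,0]
}}

```text
clock: 2.8
position: [552.4, -159.1, 116.2]
ee_rot: [0.02, 1.0, 0.002, 0.008]
contact_force: [0.3, 0.1, 0.8]
gripper_width: 0.2
```

Request:
{"name": "play_rows", "arguments": {
  "offset": [
    [1,0,-8],
    [1,0,-3],
    [1,12,0],
    [0,12,0],
    [0,10,0],
    [0,10,0],
    [0,10,0],
    [0,10,0]
  ],
  "turn": [0,0,0,0,0,0,0,0]
}}

```text
clock: 3.6
position: [559.1, -89.3, 110.6]
ee_rot: [0.019, 1.0, 0.002, 0.014]
contact_force: [-0.3, -0.8, 0.1]
gripper_width: -0.4
```

Request:
{"name": "play_rows", "arguments": {
  "offset": [
    [-2,6,-4],
    [-1,8,-2],
    [0,8,0],
    [0,6,0]
  ],
  "turn": [0,0,0,0]
}}

```text
clock: 4.0
position: [555.7, -58.1, 104.1]
ee_rot: [0.018, 1.0, 0.002, 0.014]
contact_force: [0.5, -0.8, -0.2]
gripper_width: -0.2
```

Run:
```python
from h import *
a,d=eyes.get_image('scene');b,e=eyes.get_image('top')
A=cv2.resize(a[140:280,180:390],(798,532),interpolation=cv2.INTER_CUBIC);save('',A,'s2.png')
```

```text
(no output)
```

View pics/s2.png

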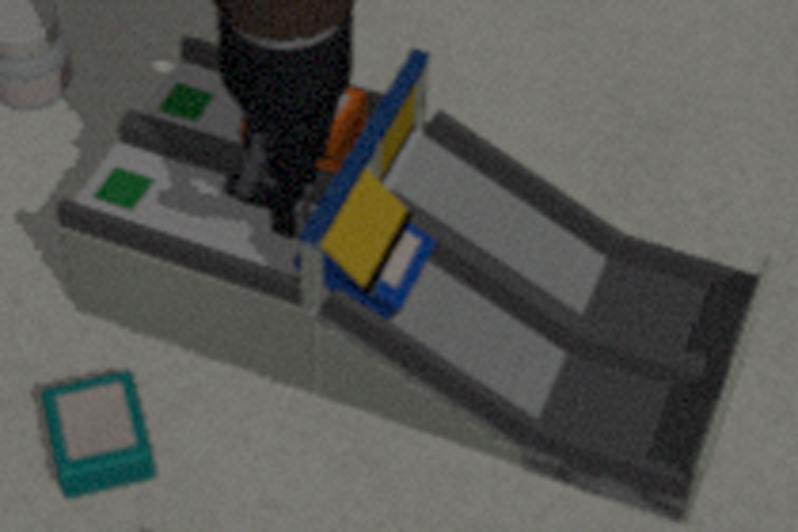

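The flap is swung open (crop 365,230) with blue under it at (395,270), front end past the sill but not yet tipped. Pushing a little further.

Request:
{"name": "play_rows", "arguments": {
  "offset": [
    [0,6,0],
    [0,6,0],
    [0,3,0],
    [0,0,0],
    [0,0,0],
    [0,0,0]
  ],
  "turn": [0,0,0,0,0,0]
}}

```text
clock: 4.7
position: [555.5, -45.0, 104.3]
ee_rot: [0.019, 1.0, -0.0, 0.013]
contact_force: [-0.9, 0.3, 0.7]
gripper_width: 0.0
```

Run:
```python
from h import *
s=arm.read_state();print(s['position'],s['contact_force'])
a,d=eyes.get_image('scene')
A=cv2.resize(a[140:280,180:390],(798,532),interpolation=cv2.INTER_CUBIC);save('',A,'s3.png')
```

```text
[555.47704989 -44.95311274 104.29218396] [-0.91652731  0.33376566  0.65255381]
```

View pics/s3.png

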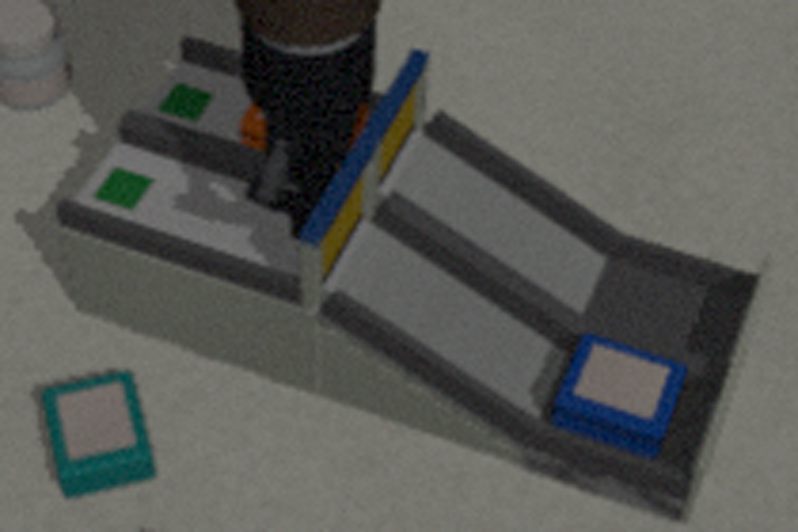

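Blue lies in the catch tray (crop 620,395) and the flap hangs shut (crop 345,225). Drawing back along the lane, then up.

Request:
{"name": "play_rows", "arguments": {
  "offset": [
    [0,-15,0],
    [0,-20,0],
    [0,-20,0],
    [0,-15,0],
    [0,0,20],
    [0,0,30],
    [0,0,30],
    [0,0,30],
    [0,0,20],
    [0,0,0],
    [0,0,0]
  ],
  "turn": [0,0,0,0,0,0,0,0,0,0,0]
}}

```text
clock: 5.85
position: [552.9, -123.1, 237.7]
ee_rot: [0.021, 1.0, 0.0, 0.012]
contact_force: [0.9, -0.4, 0.0]
gripper_width: 0.4
```

Run:
```python
from h import *
s=arm.read_state();print(s['position'],s['contact_force'])
a,d=eyes.get_image('scene')
A=cv2.resize(a[140:280,180:390],(798,532),interpolation=cv2.INTER_CUBIC);save('',A,'s4.png')
hsv=cv2.cvtColor(a,cv2.COLOR_RGB2HSV);h0=np.load('d1.npz')['a']
p=eyes.camera_params('scene')
m=cv2.inRange(hsv,np.array((105,120,40)),np.array((125,255,255)));m[:, :325]=0;m[:,375:]=0;m[:225]=0;m[265:]=0
ys,xs=np.nonzero(m);print('blue px',len(xs),np.median(world('scene',np.c_[xs,ys],d=d[ys,xs],p=p),axis=0).round())
h=[cv2.inRange(cv2.cvtColor(i,cv2.COLOR_RGB2HSV),np.array((5,150,80)),np.array((18,255,255)))[150:190,240:282] for i in (h0,a)]
print('orange',[np.mean(np.nonzero(x),axis=1) for x in h])
```

```text
[ 552.86603551 -123.0872972   237.67879511] [ 0.88823142 -0.42650417  0.04179154]
blue px 462 [587. 169.  53.]
orange [array([21.66911765, 17.32352941]), array([22.06597222, 17.58680556])]
```

View pics/s4.png

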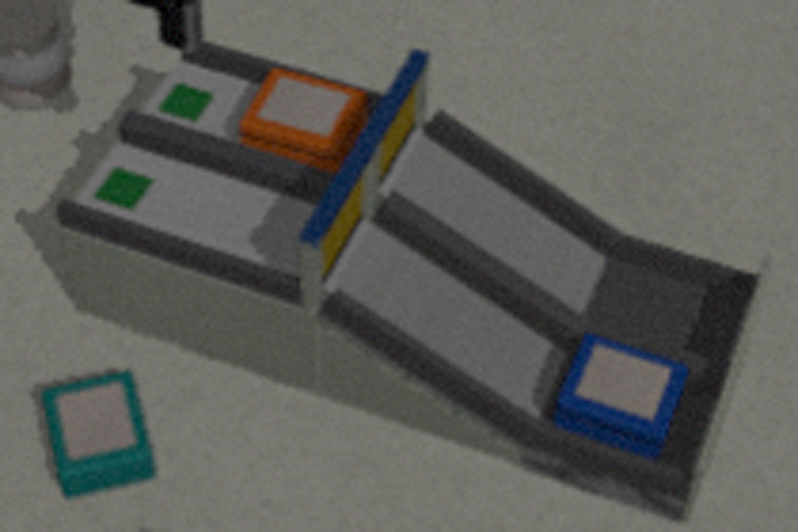

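Blue rests in the tray, both flaps are shut, orange hasn't moved and the arm is clear. Handing in.

```bash
python3 -c "
from bench import arm; print(arm.job_done())"
```

```text
the job is handed in; nothing more can be done
None
```

I pushed the blue cassette along the right-hand lane with shut fingertips. It swung the flap open, tipped over the sill and slid into the catch tray. I then drew the fingers back and lifted them clear, and handed the job in at about 6 s of the 35 s allowed.

- **Blue cassette:** the last picture shows it lying on the tray floor. A rough fix from its visible blue pixels puts it about 190 mm past the flaps and 53 mm above the table. It looked the same in the two pictures taken about 1 s apart, so it is at rest.
- **Flaps:** both hang shut in the last picture. I judged this by eye and did not measure the angles.
- **Orange cassette:** it shifted less than half a pixel in the scene camera, so it stayed where it stood.
- **Bench and forces:** the turquoise look-alike was not touched, and the arm went near none of the other things, though I did not measure their positions again. The force readings I saw stayed below about 2 N.

No check failed or disagreed.

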